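# Serve the bread roll with the tongs

## Robot

A 6-joint arm with a two-finger parallel gripper is mounted at the origin on the work surface. World frame = base frame: x ahead of the robot, y to its left, z up, the work surface at z = 0. Lengths are in m, angles in degrees, forces in N, time in s.
With the tool pointing down it reaches from about 0.425 to 0.95 m from the base axis. Payload 3.5 kg.
Tool frame: the origin (TCP) lies at the very end of the fingers, on their centre line; the grasp point (between the pads) lies arm.grip_point_offset behind it (arm.grip_point_offset is the distance from the TCP to the grasp point, in m); z points along the fingers, y is the line along which they close (so a half turn about z gives the same grasp; the last joint's range is limited). The gripper opens to 85 mm and grips with 20 to 120 N. Pads are 22 mm wide; open, the fingers measure 114 mm over their backs; the gripper's body (76 mm by 85 mm) begins 54 mm behind the grasp point. The pads swing forward as they close: fully open they stand 13 mm farther back than shut.
Start: joints at [-74.714, 16.404, 90.338, -0, 73.258, -8.594], TCP at [0.273, -0.617, 0.231] pointing down, gripper open.
Joint ranges: [-158.93, 158.93], [-51.34, 127.21], [12.03, 142.37], [-87.48, 267.48], [13.55, 161.25], [-162.69, 162.69]. Speed limits (degrees/s): [159.86, 159.86, 180, 180, 180, 180].

## Interface

Orientations are given as a 3x3 rotation matrix whose columns are the frame's x, y, z axes.
In Python, from workcell import arm, viewer, job, probe_bus gives the robot as it stands (arm), with the cameras (viewer), the job (job) and the readings (probe_bus).
- The arm moves only by the tool shift_gripper, called after ">>>" as a command line: name --argument value ..., lists and objects as JSON in quotes. Schema: {"type":"object","properties":{"steps":{"type":"array","items":{"type":"object","properties":{"d":{"type":"array","items":{"type":"number"},"minItems":3,"maxItems":3},"turn_vec":{"type":"array","items":{"type":"number"},"minItems":3,"maxItems":3}},"additionalProperties":false},"minItems":1,"maxItems":10},"jaw":{"type":"number"},"clamp_n":{"type":"number"},"only":{"type":"string"},"quiet":{"type":"boolean"},"lines":{"type":"string"}},"required":["steps"],"additionalProperties":false}. steps is a list of rows, 1 to 10 of them, each an object with the fields d (a list: dx, dy, dz in shares of the most that a row can go, 1 being 50 mm), turn_vec (a list: a rotation vector rx, ry, rz in a scale on which 1.0 is 120 degrees); a field left out counts as zero; each row shifts and turns the commanded pose from where the row before left it, along the tool's axes as they then stand; what a row does not reach is not made up. A row lasts 1/10 s, in which the tool goes at most 0.05 m and 8.59 degrees, less where a joint would pass 70% of its speed; a pose out of reach is approached as far as the arm can. jaw is the finger opening in m, set as the call begins (left out keeps the last). The fingers move at their own pace and stop on an object; clamp_n is the grip in N (left out, the last holds). Time passes only in rows, so rows that do not move let the fingers close. The tool returns the time, the measured TCP pose, the force, the opening and the grip force at its end. only (a regular expression) keeps the lines of the reply that match it, lines (a string "A,B") keeps lines A to B, and quiet returns only ok. A shift or turn number past 1, either way, is cut back to 1. Input that does not fit is refused with a message, and nothing moves.
- probe_bus.state(): the state, without advancing time (a new reading comes with each control period).
- viewer.camera(name): name is "side" or "top"; returns the picture (480x640x3 uint8, red, green, blue); there is no depth.
- viewer.calibration(name): a dict with "fx", "fy", "cx", "cy" (pixels), "xyz" and "orientation" of the camera in the world. Camera axes: x right, y up, looking along -z (the intrinsics and any distortion apply to the point x, -y, -z); pixel columns grow to the right and rows downward; lengths in m; the calibration is good to about 2 mm. A picture is of the moment at which its call begins. calibration takes no time and is no camera call.
- job.job_done(): hands the job in; it is judged then, once.
The state is a dict: "t": time; "joint_pos": joint angles; "qvel": joint speeds; "joint_torque": joint torques, N m; "tool_pos": TCP position; "tool_rot": TCP orientation; "force": force on the tool from outside, world axes, zero at the start; "ft_torque": the same for the moment, N m; "finger_gap": finger opening in m; "grip_force": force on a finger pad.
Only numpy, scipy, OpenCV 4.12 (cv2) and the standard library are available. Lean on these libraries where they do the work, as an engineer would, in place of code of your own. Each camera call takes 0.05 s, during which the arm holds its last target. There are 200 camera calls.

## Task

Pick up the serving tongs from their rest by the two black grip pads, squeeze them shut on the round bread roll on the serving board, and lift the roll about 10 cm clear of the board. Touch the roll only with the tongs, leave the cookie, brownie, mug and cup stack where they are, and finish still holding the roll up, steady, in the squeezed tongs: do not put it down or let go.

Things in the scene. Friction and masses are not known exactly. Their poses are not given: they have to be found in the camera images.
- tongs: Steel spring tongs, 236 mm long, 100 g, lying level on the rest; their two arms, 20 mm deep (z), close sideways. Origin: midway between the two black grip pads, at the underside. +x: along the midline to the jaws; z up. The frame is fixed to the left (+y) arm; it is the midline when open, and when squeezed the midline is turned left of it by half the joint value. Hinge pin at x = -100 mm.
- tongs_pads (a point): Where to grip: midway between the two black pads, 11 mm above the tongs' underside. Pads 60 mm long (x), 22 mm high; over them 59 mm open, 37 mm at joint 0.22. Grip from above, fingers closing along the tongs' y. Squeezed only to about 52 to 54 mm, the spring itself keeps the tongs firm in the fingers with the jaws still wide; close fully on the roll. Moves with the left arm.
- tongs_arm (a joint): Hinge of the right arm of the tongs: 0 sprung fully open, grows as they are squeezed, 0.22 arms parallel, stop at 0.28 rad. The spring needs about 4 N on the pads at 0 and 7 N at 0.22.
- jaw_left (a point): Centre of the inner face of the left arm's jaw, half-way up (11 mm above the underside), about 102 mm ahead of the tongs' origin. Each jaw is a shallow upright V 22 mm deep (z) and 44 mm long, its ends 5.5 mm nearer the midline than its centre.
- jaw_right (a point): The same point on the right arm's jaw (moves with the hinge). The jaw centres are 91 mm apart when open, about 45 mm when the tongs hold the roll; the roll belongs midway between the two points.
- roll: Small round bread roll, domed, 44 mm across and 36 mm high, a light cross on top, about 45 g. Widest at 14 mm above its underside. Origin: centre of the underside, z up. Stands on the board in one of three places.
- board: Footed wooden serving board, fixed. 130 mm (x) by 340 mm (y, long side), top 50 mm above the table. Origin: on the table under its centre. Roll, cookie and brownie stand in a row along its y, about 105 mm apart, in any order.
- rest: Wire tongs rest, fixed: a 160 x 110 mm steel base with two crossbars along its y at x = -60 and +60 mm, tops 44 mm above the table, ends turned up to 55 mm. The tongs lie across both bars, jaws to about +x. Origin: centre of the underside.
- cookie: Flat round cookie, 60 mm across, 12 mm high, on the board. Origin: centre of the underside. Leave alone.
- brownie: Square brownie 42 x 42 x 24 mm, on the board. Origin: centre of the underside. Leave alone.
- mug: Blue mug 82 mm across, 95 mm high, on the table. Origin: centre of the underside. Leave alone.
- cups: Stack of white foam cups, 79 mm across, 100 mm high, on the table. Origin: centre of the underside. Leave alone.

How it is judged (in metres and radians):
On the way, in this order (a step that is already met when the one before it is completed fails the run):
1. the tongs are lifted off their rest in the fingers (contact force between the fingers and tongs above 1 N and contact force between tongs and rest below 0.05 N and height (world z) of tongs above 0.054 m), for 0.2 s.
2. the tongs are closed on the roll (contact force between tongs_arm and roll above 1 N), for 0.2 s.
At the end, for the whole second after the job is handed in: The roll is squeezed between the jaws (over 0.5 N), its underside at least 75 mm above the board's top, at rest (under 30 mm/s) and touching nothing but the tongs, which the fingers hold clear of board and rest; cookie, brownie, mug and cups are within 20 mm of where they began (z of roll in the frame of board above 0.125 m and contact force between tongs_arm and roll above 0.5 N and contact force between each of roll, tongs and board below 0.05 N and contact force between the fingers and tongs above 2 N and contact force between tongs and rest below 0.05 N and distance between each of jaw_left, jaw_right and roll below 0.05 m and linear speed of roll below 0.03 m/s and distance of each of cookie, brownie, mug, cups from where it was at the start of the episode below 0.02 m); the arm keeps its last pose, push and grip.
It fails at once if the fingers or the arm touch the roll (contact force between any of the fingers, the arm and roll above 0.2 N).
It fails at once if cookie, brownie, mug or cup stack is pushed more than 20 mm (distance of any of cookie, brownie, mug, cups from where it was at the start of the episode above 0.02 m).
It also fails if it takes over 45 s, if anything falls off the work surface, if the arm or the gripper's body presses on something with over 40 N, if the wrist force passes 120 N, or if a joint passes its speed limit or range.

## Working session

There is one attempt and no reset: what is moved stays moved. The work goes in short steps, Python scripts to look and compute and a tool call to move; the robot and the scene stay as the last step left them, time stands still between calls to the robot, and variables do not carry over. Pictures are saved under pics/ and viewed, at most 11 in all, crops included, and the job is handed in when it is done.

```bash
ls; mkdir -p pics; python3 - <<'E'
from workcell import arm, viewer, job, probe_bus
import cv2
for n in("top","side"):
    cv2.imwrite(f"pics/{n}0.png",viewer.camera(n)[:,:,::-1]); print(n,viewer.calibration(n))
print(arm.grip_point_offset,probe_bus.state())
E
```

```text
pics
workcell.py
top {'fx': 557.536096809931, 'fy': 557.536096809931, 'cx': 322.07979757297977, 'cy': 235.2868875589698, 'xyz': array([ 0.23462959, -0.04002463,  1.64595618]), 'orientation': array([[ 0.00155   ,  0.98611143, -0.16607785],
       [-0.99986325,  0.00426266,  0.01597846],
       [ 0.01646448,  0.16603037,  0.98598318]])}
side {'fx': 519.0428460009633, 'fy': 519.0428460009633, 'cx': 320.5891449970123, 'cy': 242.05654608940125, 'xyz': array([0.23100116, 0.93351268, 0.82366244]), 'orientation': array([[-0.96211266,  0.14292239, -0.23219048],
       [-0.27172388, -0.57283017,  0.77332511],
       [-0.02248024,  0.80711758,  0.58996259]])}
0.0187 {'t': 0.1, 'joint_pos': array([-7.47138338e+01,  1.64513380e+01,  9.04171899e+01, -5.69423519e-05,
        7.32601955e+01, -8.59436057e+00]), 'qvel': array([ 0.00675029, -0.09002848, -0.14928211, -0.01238961,  0.02130691,
        0.0603246 ]), 'joint_torque': array([ 1.46173712e-03, -4.07293332e+01, -2.93698150e+01, -1.16504184e-04,
        3.37529003e-03,  3.86072614e-06]), 'tool_pos': array([ 0.27312197, -0.61659595,  0.23002474]), 'tool_rot': array([[ 9.14391581e-01,  4.04830438e-01, -5.93223740e-04],
       [ 4.04830735e-01, -9.14389075e-01,  2.16690975e-03],
       [ 3.34793717e-04, -2.22155924e-03, -9.99997476e-01]]), 'force': array([ 0.22752154, -0.62382634, -0.358989  ]), 'ft_torque': array([0.00370145, 0.05355706, 0.03876985]), 'grip_force': 0.0, 'finger_gap': 0.08569871803895254}
```

View pics/top0.png

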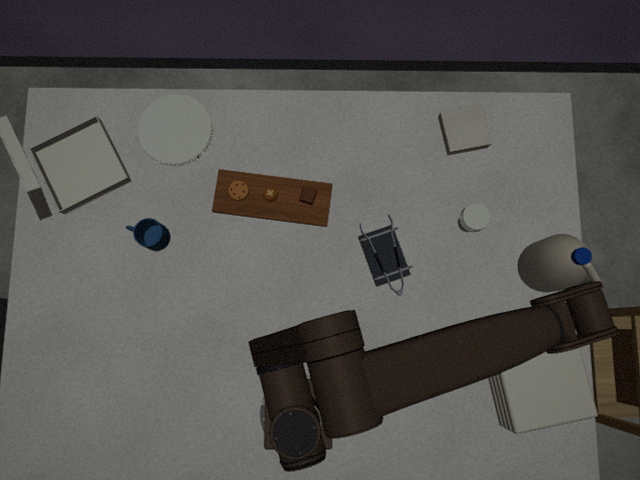

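View pics/side0.png

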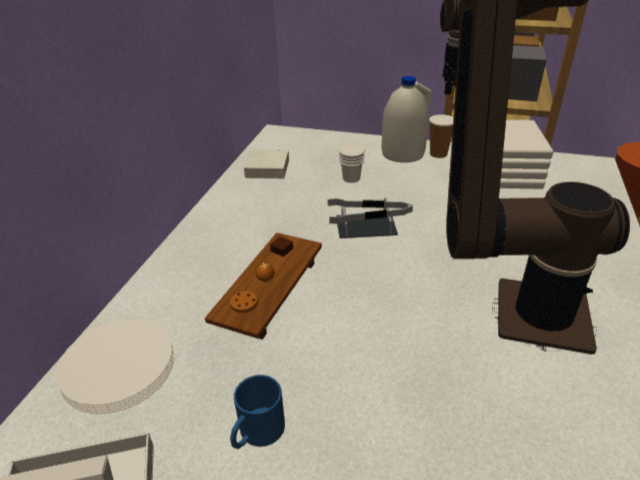

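The top view shows the roll in the middle of the board, around (270,194), with the cookie at (238,189) and the brownie at (309,195). The tongs lie on the rest around (385,255), jaws pointing up (+x), and the hinge is near (399,291). I'll zoom in on both views.

```bash
python3 - <<'E'
from workcell import arm, viewer, job, probe_bus
import cv2,numpy as np
for n,(x,y,w,h) in {"top":(345,205,80,95),"side":(315,185,110,60)}.items():
    im=np.mean([viewer.camera(n).astype(float) for _ in range(6)],0)
    np.save(f"{n}.npy",im)
    s=6 if n=="top" else 7
    c=np.clip(im[y:y+h,x:x+w,::-1]*1.6,0,255).astype(np.uint8)
    c=cv2.resize(c,None,fx=s,fy=s,interpolation=cv2.INTER_CUBIC)
    for k in range(0,w,10): cv2.putText(c,str(x+k),(k*s,10),0,.35,(0,255,255)); cv2.line(c,(k*s,12),(k*s,18),(0,255,255))
    for k in range(0,h,10): cv2.putText(c,str(y+k),(0,k*s+4),0,.35,(0,255,255))
    cv2.imwrite(f"pics/{n}1.png",c)
im=np.load("top.npy")[160:235,205:340,::-1]
cv2.imwrite("pics/board1.png",cv2.resize(np.clip(im*1.8,0,255).astype(np.uint8),None,fx=5.5,fy=5.5,interpolation=cv2.INTER_CUBIC))
E
```

```text
(no output)
```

View pics/top1.png

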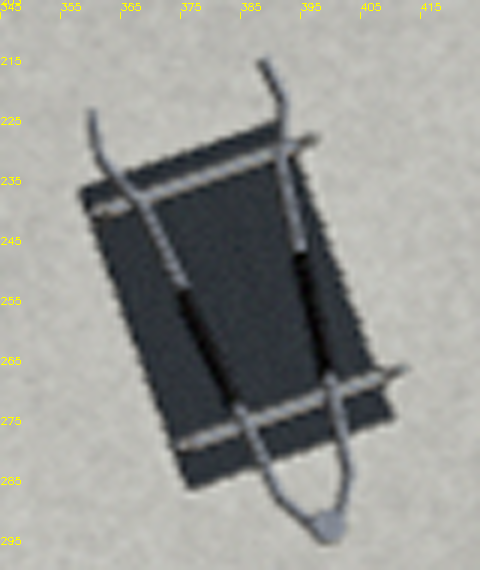

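View pics/board1.png

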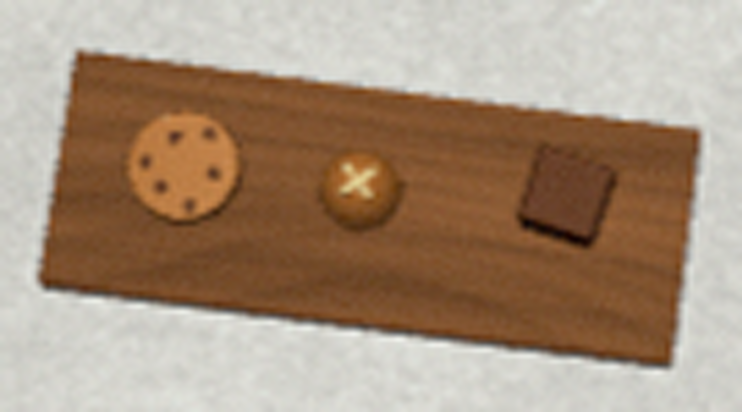

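The top crop shows black pads centred at crop pixels (210,347) and (313,313), the hinge at (329,525) and jaw tips at (92,112) and (263,62). In the board crop the roll's cross is at (357,182), its outline centre is at (361,190), and all the board corners are visible.

```bash
cat > h.py <<'E'
from workcell import arm, viewer, job, probe_bus
import numpy as np
def ray(n,u,v,z):
    c=viewer.calibration(n); d=c["orientation"]@np.array([(u-c["cx"])/c["fx"],-(v-c["cy"])/c["fy"],-1])
    return c["xyz"]+d*(z-c["xyz"][2])/d[2]
def proj(n,p):
    c=viewer.calibration(n); q=c["orientation"].T@(np.array(p)-c["xyz"]); return np.array([c["cx"]+c["fx"]*q[0]/-q[2],c["cy"]+c["fy"]*q[1]/q[2]])
def crop(u,v,s,x,y): return (u+.5)/s-.5+x,(v+.5)/s-.5+y
E
python3 - <<'E'
from h import *
T=lambda u,v,z: ray("top",*crop(u,v,6,345,205),z)
B=lambda u,v,z: ray("top",*crop(u,v,5.5,205,160),z)
np.set_printoptions(precision=4,suppress=True)
a,b=T(210,347,.066),T(313,313,.066); m=(a+b)/2
h=T(329,525,.064); t=(T(92,112,.065)+T(263,62,.065))/2
ang=lambda d:np.degrees(np.arctan2(d[1],d[0]))
print("pads",a,b,m,np.linalg.norm(a-b)); print("hinge",h,np.linalg.norm(m-h),ang(m-h),"tips",t,np.linalg.norm(t-h),ang(t-h), ang(b-a)+90)
print("roll",B(357,182,.086),B(361,190,.064))
c=[B(*p,.05) for p in((77,50),(699,129),(670,366),(40,287))]
print("board",np.mean(c,0),[np.linalg.norm(c[i]-c[i-1]) for i in range(4)],ang(c[0]-c[1]))
print("cookie",B(184,167,.062),"brownie",B(569,192,.074))
s=probe_bus.state();print(proj("side",m-[0,0,.022]))
print("rollside",ray("side",264,271,.066))
E
```

```text
pads [ 0.4229 -0.23    0.066 ] [ 0.4394 -0.2795  0.066 ] [ 0.4311 -0.2547  0.066 ] 0.05214970928679067
hinge [ 0.3387 -0.2852  0.064 ] 0.09735907602060456 18.277027585608298 tips [ 0.5492 -0.2164  0.065 ] 0.22140977548818275 18.107163360472853 18.4288235256968
roll [0.6207 0.0858 0.086 ] [0.6218 0.0854 0.064 ]
board [0.6159 0.0808 0.05  ] [np.float64(0.13096357608313566), np.float64(0.3366891595082517), np.float64(0.13029283733607117), np.float64(0.3364274973124741)] 82.88082379242857
cookie [0.6343 0.1794 0.062 ] brownie [ 0.6189 -0.0247  0.074 ]
[374.4246 212.9313]
rollside [0.6252 0.0809 0.066 ]
```

View pics/side1.png

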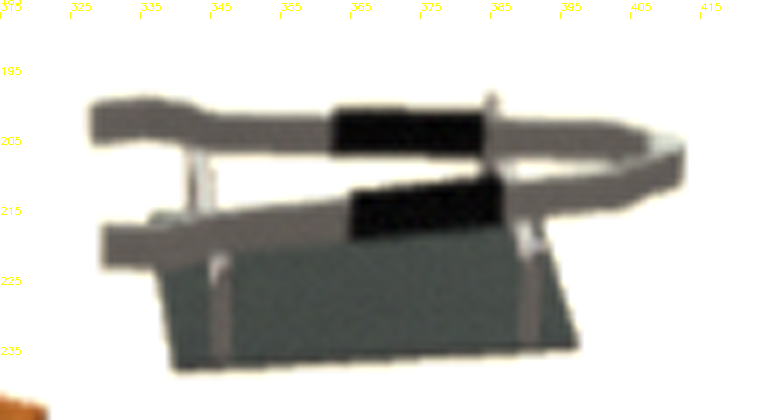

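```bash
python3 - <<'E'
from h import *
s=probe_bus.state(); p=s["tool_pos"]; print(proj("top",p),proj("side",p))
print("jug base side",ray("side",405,152,0), "cap top",ray("top",583,257,.25),"cap side px of that",proj("side",ray("top",583,257,.25)),"base L/R",ray("side",384,150,0),ray("side",426,155,0))
print("cups",ray("side",352,180,0))
print(proj("top",[.431,-.2545,.2]))
E
```

```text
[541.02694254 314.0270542 ] [451.80504923 103.40934673]
jug base side [ 0.41354043 -0.73150799  0.        ] cap top [ 0.41664631 -0.72623177  0.25      ] cap side px of that [409.51703084  81.74525793] base L/R [ 0.48750026 -0.73029697  0.        ] [ 0.34001385 -0.72507503  0.        ]
cups [ 0.54902133 -0.49510225  0.        ]
[394.90995282 253.34487172]
```

Careful with the scale: shifts go in shares of 50 mm and turns go in shares of 120 degrees. That gives: 0.04 m is 0.8, 0.0324 m is 0.648, 5.6 degrees / 120 = 0.0467.

>>> shift_gripper --steps '[{"d": [0.648, -0.594, 0]}, {"d": [0.648, -0.594, 0]}, {"d": [0.648, -0.594, 0]}, {"d": [0.648, -0.594, 0]}, {"d": [0.648, -0.594, 0]}, {"d": [0.648, -0.594, 0]}, {"d": [0.648, -0.594, 0]}, {"d": [0.648, -0.594, 0]}, {"d": [0.648, -0.594, 0]}, {"d": [0, 0, 0.8], "turn_vec": [0, 0, 0.0467]}]' --jaw 0.085

```text
t: 1.7
tool_pos: [0.4364, -0.2534, 0.1974]
tool_rot: [[0.948, 0.317, 0.011], [0.317, -0.948, -0.008], [0.008, 0.011, -1.0]]
force: [0.5, -1.3, -0.9]
finger_gap: 0.085
grip_force: 0.0
```

>>> shift_gripper --steps '[{"d": [0, 0, 0.8]}, {"d": [0, 0, 0.6]}, {}, {}]'

```text
t: 2.1
tool_pos: [0.4318, -0.2548, 0.1218]
tool_rot: [[0.95, 0.314, -0.0], [0.314, -0.95, 0.0], [-0.0, -0.0, -1.0]]
force: [0.1, 0.1, 0.3]
finger_gap: 0.0853
grip_force: 0.0
```

```bash
python3 - <<'E'
from h import *
import cv2
np.set_printoptions(precision=4,suppress=True)
s=probe_bus.state();print(s["tool_pos"]);print(s["tool_rot"]);d=np.array([.431,-.2545,.035])-s["tool_pos"];print(s["tool_rot"].T@d)
E
```

```text
[ 0.4318 -0.2548  0.1218]
[[ 0.9495  0.3136 -0.0002]
 [ 0.3136 -0.9495  0.0002]
 [-0.0001 -0.0002 -1.    ]]
[-0.0007 -0.0006  0.0868]
```

Converted, 0.03 m is 0.6, 0.015 m is 0.3.

>>> shift_gripper --steps '[{"d": [-0.014, -0.012, 0.6]}, {"d": [0, 0, 0.6]}, {"d": [0, 0, 0.3]}, {"d": [0, 0, 0.22]}, {}, {}]'

```text
t: 2.7
tool_pos: [0.432, -0.2555, 0.037]
tool_rot: [[0.95, 0.314, 0.002], [0.314, -0.95, -0.002], [0.002, 0.003, -1.0]]
force: [0.6, 0.6, 0.6]
finger_gap: 0.0847
grip_force: 0.0
```

>>> shift_gripper --steps '[{}, {}, {}, {}, {}, {}]' --jaw 0.053 --clamp_n 20

```text
t: 3.3
tool_pos: [0.4321, -0.2556, 0.0367]
tool_rot: [[0.95, 0.314, 0.003], [0.314, -0.95, -0.003], [0.002, 0.004, -1.0]]
force: [-0.1, -0.9, 5.5]
finger_gap: 0.053
grip_force: 3.7
```

```bash
python3 - <<'E'
from h import *
import cv2
n="side";im=viewer.camera(n)[130:270,280:460,::-1]
cv2.imwrite("pics/side2.png",cv2.resize(np.clip(im*1.4,0,255).astype(np.uint8),None,fx=4,fy=4,interpolation=cv2.INTER_CUBIC))
E
```

```text
(no output)
```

View pics/side2.png

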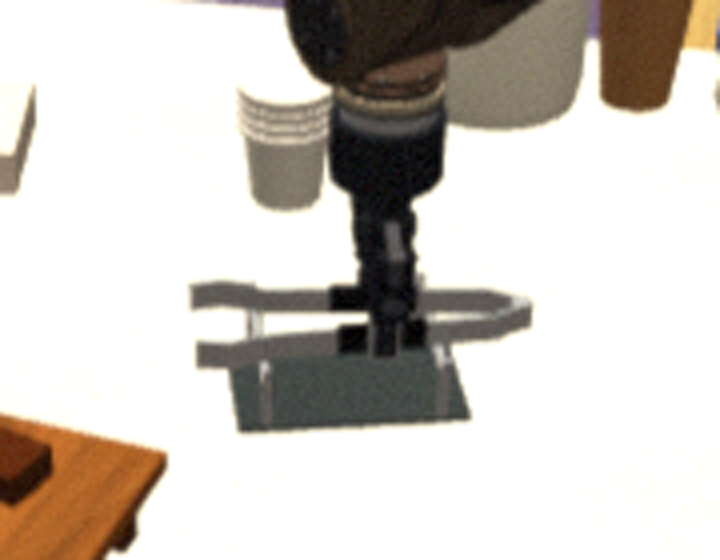

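The side view shows the fingers centred on both black pads, around (385,325) in the crop, with the tongs level. The gap is 53 mm and the grip 3.7 N. Next I'll lift slowly.

>>> shift_gripper --steps '[{"d": [0, 0, -0.1]}, {"d": [0, 0, -0.2]}, {"d": [0, 0, -0.4]}, {"d": [0, 0, -0.6]}, {"d": [0, 0, -0.6]}, {"d": [0, 0, -0.6]}, {}, {}, {}]'

```text
t: 4.25
tool_pos: [0.4297, -0.2533, 0.1584]
tool_rot: [[0.95, 0.314, -0.003], [0.314, -0.95, 0.003], [-0.002, -0.003, -1.0]]
force: [-0.0, -0.3, -0.9]
finger_gap: 0.0529
grip_force: 4.6
```

```bash
python3 - <<'E'
from h import *
import cv2
np.set_printoptions(precision=4,suppress=True)
s=probe_bus.state();print(s["tool_pos"],s["tool_rot"],s["force"])
for n,(x,y,w,h) in {"side":(280,100,180,140)}.items():
  im=viewer.camera(n)[y:y+h,x:x+w,::-1]
  cv2.imwrite(f"pics/{n}3.png",cv2.resize(np.clip(im*1.4,0,255).astype(np.uint8),None,fx=4,fy=4,interpolation=cv2.INTER_CUBIC))
E
```

```text
[ 0.4297 -0.2533  0.1584] [[ 0.9495  0.3137 -0.0028]
 [ 0.3137 -0.9495  0.0026]
 [-0.0019 -0.0033 -1.    ]] [-0.0213 -0.2555 -0.9326]
```

View pics/side3.png

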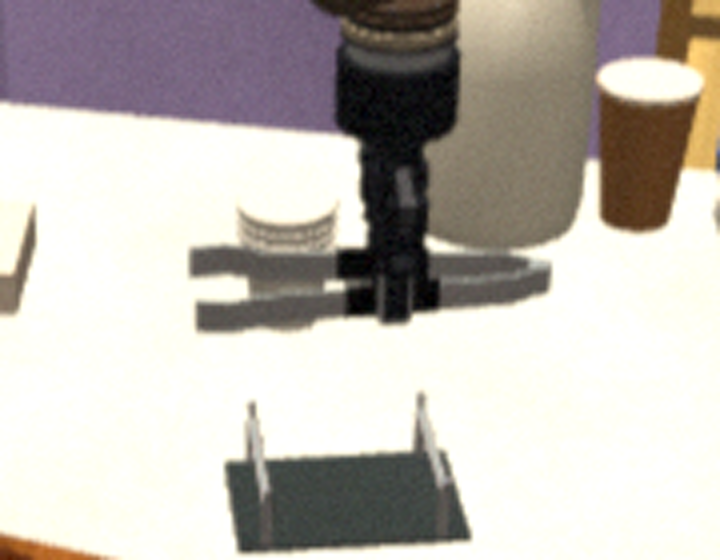

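The tongs are held clear of the rest and look nearly level. Now I'll move gently over to the roll.

Converted, -0.0184 m is -0.368, 0.012 m is 0.24.

>>> shift_gripper --steps '[{"d": [0.12, -0.184, 0]}, {"d": [0.24, -0.368, 0]}, {"d": [0.24, -0.368, 0]}, {"d": [0.24, -0.368, 0]}, {"d": [0.24, -0.368, 0]}, {"d": [0.24, -0.368, 0]}, {"d": [0.24, -0.368, 0]}, {"d": [0.24, -0.368, 0]}, {"d": [0.24, -0.368, 0]}]'

```text
t: 5.2
tool_pos: [0.4781, -0.072, 0.1592]
tool_rot: [[0.949, 0.314, -0.002], [0.314, -0.949, 0.001], [-0.002, -0.002, -1.0]]
force: [0.2, -0.0, -1.6]
finger_gap: 0.0529
grip_force: 4.6
```

>>> shift_gripper --steps '[{"d": [0.24, -0.368, 0]}, {"d": [0.24, -0.368, 0]}, {"d": [0.24, -0.368, 0]}, {"d": [0.24, -0.368, 0]}, {"d": [0.24, -0.368, 0]}, {"d": [0.24, -0.368, 0]}, {"d": [0.24, -0.368, 0]}, {"d": [0.12, -0.184, 0]}]'

```text
t: 6.0
tool_pos: [0.5201, 0.0874, 0.1592]
tool_rot: [[0.949, 0.315, -0.002], [0.315, -0.949, 0.0], [-0.002, -0.001, -1.0]]
force: [-0.1, -0.4, -0.6]
finger_gap: 0.053
grip_force: 4.6
```

>>> shift_gripper --steps '[{"turn_vec": [0, 0, 0.025]}, {"turn_vec": [0, 0, 0.0417]}, {"turn_vec": [0, 0, 0.0417]}, {"turn_vec": [0, 0, 0.0275]}, {"turn_vec": [0, 0, 0.0167]}, {}, {}, {}]'

```text
t: 6.8
tool_pos: [0.5206, 0.0854, 0.16]
tool_rot: [[1.0, 0.0, -0.001], [0.0, -1.0, -0.0], [-0.001, 0.0, -1.0]]
force: [0.5, 0.0, -1.4]
finger_gap: 0.053
grip_force: 4.6
```

```bash
python3 - <<'E'
from h import *
import cv2
np.set_printoptions(precision=4,suppress=True)
s=probe_bus.state();print(s["tool_pos"],s["tool_rot"])
c=[]
for n,(x,y,w,h) in {"side":(220,170,160,140),"top":(225,160,100,140)}.items():
  im=np.mean([viewer.camera(n).astype(float) for _ in range(4)],0)[y:y+h,x:x+w,::-1]
  c.append(cv2.resize(np.clip(im*1.4,0,255).astype(np.uint8),None,fx=3,fy=3,interpolation=cv2.INTER_CUBIC))
cv2.imwrite("pics/both4.png",np.hstack(c))
E
```

```text
[0.5206 0.0854 0.16  ] [[ 1.      0.0002 -0.0006]
 [ 0.0002 -1.     -0.    ]
 [-0.0006  0.     -1.    ]]
```

View pics/both4.png

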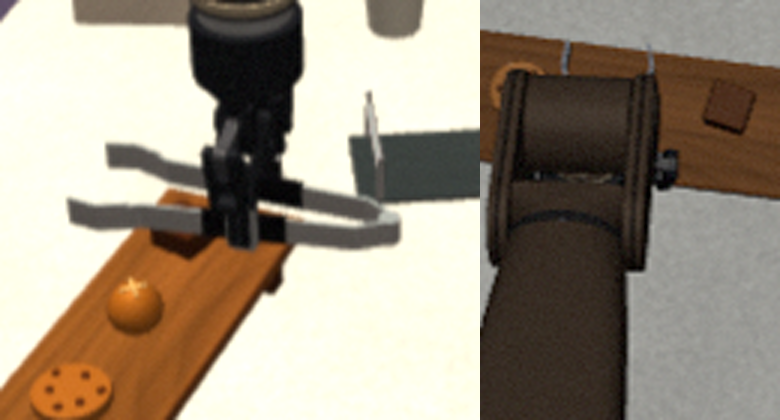

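The side crop shows the open tongs held above the board. The left jaw tip is at crop (70,198–222), the right tip at (107,143–167) and the hinge at (397,212–240). The top crop shows the tips at (567,42) and (650,45). I'll check the tilt and heights from these.

```bash
python3 - <<'E'
from h import *
from scipy.optimize import least_squares
np.set_printoptions(precision=4,suppress=True)
P=lambda u,v:np.array(crop(u,v,3,220,170)); Q=lambda u,v:np.array(crop(u-480,v,3,225,160))
def tri(ps,pt): return least_squares(lambda X:np.r_[proj("side",X)-ps,proj("top",X)-pt],[.6,.08,.18])
for a,b in(((70,198),(567,42)),((107,143),(650,45))):
    r=tri(P(*a),Q(*b)); print(r.x,r.fun)
# predicted, level tongs, underside = TCP+.0073, mid y
o=np.array([.52,.0854,.1673])
for nm,d in (("tipL",[.124,.035,.02]),("tipLb",[.124,.035,-.0]),("tipR",[.124,-.035,.02]),("hinge",[-.107,0,.02]),("hingeb",[-.107,0,0])):
    print(nm,(proj("side",o+d)-[220,170])*3,(proj("top",o+d)-[225,160])*3+[480,0])
E
```

```text
[0.6466 0.1207 0.1901] [-0.2169 -0.0504  0.0691  0.2752]
[0.6466 0.0468 0.1888] [ 0.359   0.082  -0.1042 -0.4339]
tipL [ 72.3241 200.3412] [566.8021  45.4471]
tipLb [ 75.3885 223.1147] [569.087   51.4285]
tipR [108.7441 146.9899] [644.7519  45.9129]
hinge [402.7974 218.7559] [601.0528 300.8897]
hingeb [402.3441 241.8867] [602.9412 303.6325]
```

```bash
python3 - <<'E'
from h import *
from scipy.optimize import least_squares
np.set_printoptions(precision=4,suppress=True)
ps=np.array(crop(134,287,3,220,170)); pt=np.array(crop(357,182,5.5,205,160))
r=least_squares(lambda X:np.r_[proj("side",X)-ps,proj("top",X)-pt],[.6,.08,.08]); print(r.x,r.fun)
E
```

```text
[0.6205 0.0857 0.0874] [ 0.0362  0.008  -0.0098 -0.0457]
```

Converted, 0.02 m is 0.4, -0.003 m is -0.06.

>>> shift_gripper --steps '[{"d": [-0.06, -0.024, 0]}, {"d": [0, 0, 0.2]}, {"d": [0, 0, 0.4]}, {"d": [0, 0, 0.4]}, {"d": [0, 0, 0.4]}, {"d": [0, 0, 0.3]}, {"d": [0, 0, 0.2]}, {}, {}]'

```text
t: 8.1
tool_pos: [0.5182, 0.0866, 0.0656]
tool_rot: [[1.0, -0.0, 0.001], [-0.0, -1.0, 0.0], [0.001, -0.0, -1.0]]
force: [0.6, -0.5, -1.0]
finger_gap: 0.0531
grip_force: 4.6
```

```bash
python3 - <<'E'
from h import *
import cv2
s=probe_bus.state();print(s["tool_pos"])
c=[]
for n,(x,y,w,h) in {"side":(220,200,160,120),"top":(225,160,100,120)}.items():
  im=np.mean([viewer.camera(n).astype(float) for _ in range(4)],0)[y:y+h,x:x+w,::-1]
  c.append(cv2.resize(np.clip(im*1.4,0,255).astype(np.uint8),None,fx=3,fy=3,interpolation=cv2.INTER_CUBIC))
cv2.imwrite("pics/both5.png",np.hstack(c))
E
```

```text
[0.51820414 0.08659074 0.06561606]
```

View pics/both5.png

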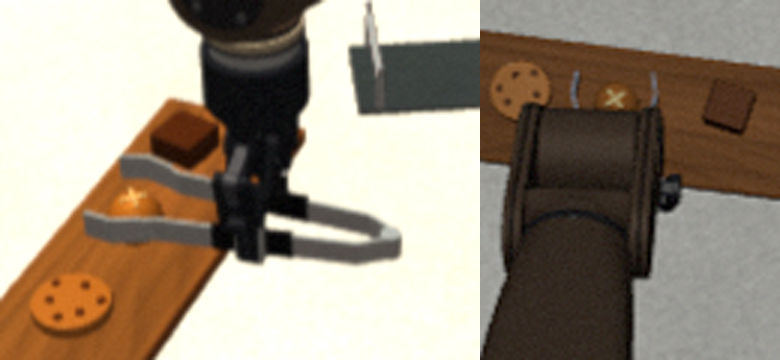

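The tips at columns 576 and 654 straddle the roll's cross at 615, so the jaws are centred. I'll descend, leaving a few mm for the pads' forward swing, then squeeze.

Converted, 0.008 m is 0.16.

>>> shift_gripper --steps '[{"d": [0, 0, 0.16]}, {"d": [0, 0, 0.16]}, {}, {}]'

```text
t: 8.9
tool_pos: [0.5173, 0.0866, 0.0485]
tool_rot: [[1.0, -0.0, -0.002], [-0.0, -1.0, 0.0], [-0.002, -0.0, -1.0]]
force: [0.2, 0.9, -1.1]
finger_gap: 0.0529
grip_force: 4.6
```

>>> shift_gripper --steps '[{}, {}, {}]' --jaw 0.043 --clamp_n 25

```text
t: 9.2
tool_pos: [0.5181, 0.0866, 0.0496]
tool_rot: [[1.0, -0.0, 0.001], [-0.0, -1.0, -0.0], [0.001, 0.0, -1.0]]
force: [0.2, -0.4, -0.5]
finger_gap: 0.043
grip_force: 5.8
```

>>> shift_gripper --steps '[{}, {}, {}, {}, {}, {}]' --jaw 0.028 --clamp_n 25

```text
t: 9.8
tool_pos: [0.5181, 0.0866, 0.0495]
tool_rot: [[1.0, -0.0, 0.001], [-0.0, -1.0, -0.0], [0.001, 0.0, -1.0]]
force: [0.6, 0.5, 0.1]
finger_gap: 0.0359
grip_force: 25.0
```

```bash
python3 - <<'E'
from h import *
import cv2
c=[]
for n,(x,y,w,h) in {"side":(220,200,160,120),"top":(225,160,100,120)}.items():
  im=np.mean([viewer.camera(n).astype(float) for _ in range(4)],0)[y:y+h,x:x+w,::-1]
  c.append(cv2.resize(np.clip(im*1.4,0,255).astype(np.uint8),None,fx=3,fy=3,interpolation=cv2.INTER_CUBIC))
cv2.imwrite("pics/both6.png",np.hstack(c))
E
```

```text
(no output)
```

View pics/both6.png

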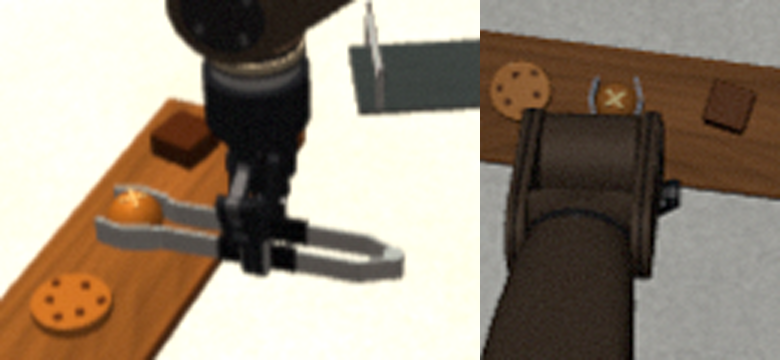

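The jaws have closed on the roll. It sits centred in the V at crop (615,98), and the gap stalled at 35.9 mm under 25 N. Now I'll lift.

Converted, -0.016 m is -0.32, -0.014 m is -0.28.

>>> shift_gripper --steps '[{"d": [0, 0, -0.08]}, {"d": [0, 0, -0.16]}, {"d": [0, 0, -0.24]}, {"d": [0, 0, -0.32]}, {"d": [0, 0, -0.32]}, {"d": [0, 0, -0.32]}, {"d": [0, 0, -0.28]}, {"d": [0, 0, -0.2]}, {"d": [0, 0, -0.12]}, {"d": [0, 0, -0.06]}]'

```text
t: 11.2
tool_pos: [0.5179, 0.0866, 0.1549]
tool_rot: [[1.0, -0.0, 0.001], [-0.0, -1.0, 0.0], [0.001, -0.0, -1.0]]
force: [-0.9, 0.2, -1.4]
finger_gap: 0.0362
grip_force: 25.2
```

>>> shift_gripper --steps '[{}, {}, {}, {}, {}, {}]'

```text
t: 11.8
tool_pos: [0.5178, 0.0866, 0.1541]
tool_rot: [[1.0, -0.0, -0.0], [-0.0, -1.0, -0.0], [-0.0, 0.0, -1.0]]
force: [-0.9, 0.5, -0.8]
finger_gap: 0.0365
grip_force: 25.2
```

```bash
python3 - <<'E'
from h import *
import cv2
c=[]
for n,(x,y,w,h) in {"side":(220,150,160,170),"top":(225,140,100,170)}.items():
  im=np.mean([viewer.camera(n).astype(float) for _ in range(4)],0)[y:y+h,x:x+w,::-1]
  c.append(cv2.resize(np.clip(im*1.4,0,255).astype(np.uint8),None,fx=3,fy=3,interpolation=cv2.INTER_CUBIC))
cv2.imwrite("pics/both7.png",np.hstack(c))
E
```

```text
(no output)
```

View pics/both7.png

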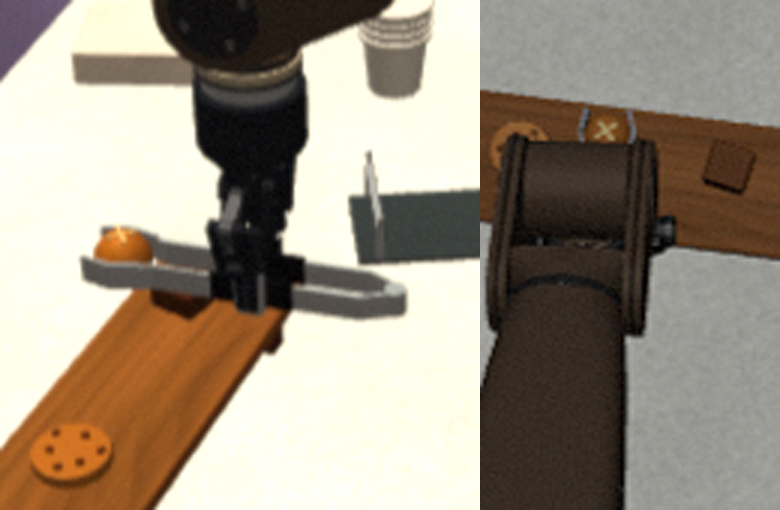

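The roll is up in the jaws, with its cross at side crop (122,235) and top crop (607,130). The gap has crept up by about 0.6 mm, so I'll check the height and drift.

>>> shift_gripper --steps '[{}, {}, {}, {}, {}]'

```text
t: 12.7
tool_pos: [0.5178, 0.0866, 0.1543]
tool_rot: [[1.0, -0.0, -0.0], [-0.0, -1.0, -0.0], [-0.0, 0.0, -1.0]]
force: [-0.4, 0.2, -1.9]
finger_gap: 0.0365
grip_force: 25.2
```

```bash
python3 - <<'E'
from h import *
from scipy.optimize import least_squares
np.set_printoptions(precision=4,suppress=True)
def cross(n,x0,y0,w,h):
  im=np.mean([viewer.camera(n).astype(float) for _ in range(3)],0)[y0:y0+h,x0:x0+w]
  # light cross: high blue relative to orange roll
  g=im.min(2); v,u=np.mgrid[y0:y0+h,x0:x0+w]; W=np.clip(g-np.percentile(g,85),0,None); return np.array([(u*W).sum()/W.sum(),(v*W).sum()/W.sum()])
for k in range(2):
  ps=cross("side",255,225,12,9); pt=cross("top",263,179,9,9)
  r=least_squares(lambda X:np.r_[proj("side",X)-ps,proj("top",X)-pt],[.6,.08,.18]); print(ps,pt,r.x,np.abs(r.fun).max())
  for _ in range(4): viewer.camera("side")
s=probe_bus.state();print(s["t"],s["finger_gap"],s["grip_force"],s["tool_pos"])
E
```

```text
[261.6862 225.131 ] [266.5175 183.07  ] [0.6178 0.0848 0.1981] 0.5427311619597788
[261.6629 225.1318] [266.5217 183.0913] [0.6178 0.0848 0.1981] 0.5191858706441224
13.7 0.03644286567159229 25.181142389774323 [0.5178 0.0866 0.1543]
```

The roll is steady, with its underside about 0.15–0.16 m above the table against the 0.125 m needed. The gap has settled at 36.5 mm.

```bash
python3 -c "
from workcell import arm, viewer, job, probe_bus
print(job.job_done())"
```

```text
the job is handed in; nothing more can be done
None
```

I handed the job in with the roll held steady in the squeezed tongs, about 10 cm above the board; no pass or fail result came back.

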